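# Queue two jars in the filling lane

### The job

Push the two taller jars one by one, standing on the table all the way and never lifted, through the flared mouth into the lane between the two steel rails, so that they end in single file: the first up against the white stop at the end and the second up against the first. Leave the squat jar where it stands, and let go of everything.

Things in the scene. Friction and masses are not known exactly. Their poses are not given: they have to be found in the camera images.
- jar_a_mid (a point): centre (half-way up, on the axis) of one of two alike upright empty closed jars, clear glass with a flat steel lid, 58 mm in diameter, 80 mm tall, about 0.25 kg; slim beside the squat jar. It slides on the table if pushed low down; pushed above about 25 mm it may tip. z is up.
- jar_b_mid (a point): centre (half-way up, on the axis) of the other of the two alike upright empty closed jars, clear glass with a flat steel lid, 58 mm in diameter, 80 mm tall, about 0.25 kg; slim beside the squat jar. It slides on the table if pushed low down; pushed above about 25 mm it may tip. z is up.
- lane_stop (a point): point on the table at the inner face of the white end stop, midway between the rails; x points along the lane into the stop, z up. Fixed lane, bare table as floor: steel rails 18 mm high, 8 thick, 70 apart inside, from x = -150 mm to 0, flaring 30 degrees outward to a mouth 120 wide at x = -196. Stop 45 high. The line before the mouth is free from x = -350; the shaker and mug outside the rails are under 80 high.
- squat_jar_mid (a point): centre (half-way up) of the squat jar, a bystander of the same glass and steel, 72 mm in diameter, 48 mm tall, upright. Not to be moved. At the start the three jars stand before the mouth, 285 to 440 mm from the stop along the lane: one near the lane's line, one about 105 mm to either side of it, in any order.
Things that resemble listed ones, but are neither listed nor needed, are in the scene too. What is shaped like the part that bears jar_a_mid but pink or purple is not meant. Leave any blue or purple look-alike of the part that bears jar_b_mid alone.

How it is judged:
By the outcome, as a careful person would: the job done as asked, in the order asked, and still so for the second after the job is handed in, with the robot touching nothing.
It also fails if it takes over 72 s, if anything falls off the work surface, if the arm or the gripper's body presses on something with over 40 N, if the wrist force passes 120 N, or if a joint passes its speed limit or range.

### The arm

A 7-joint arm with a two-finger parallel gripper is mounted at the origin on the work surface. World frame = base frame: x ahead of the robot, y to its left, z up, the work surface at z = 0. Lengths are in m, angles in rad, forces in N, time in s.
With the tool pointing down it reaches from about 0.4 to 0.85 m from the base axis. Payload 6.9 kg.
Tool frame: the origin (TCP) lies midway between the tips of the shut fingers; the grasp point (between the pads) lies behind it (ctrl.pinch_z is the z of the grasp point in the tool frame, in m); z points along the fingers, y is the direction in which the jaws open and shut (so a half turn about z gives the same grasp; the last joint's range is limited). The gripper opens to 85 mm and grips with 20 to 120 N. Pads are 22 mm wide; open, the fingers measure 114 mm over their backs; the gripper's body (76 mm by 85 mm) begins 54 mm behind the grasp point. The pads swing forward as they close: fully open they stand 13 mm farther back than shut.
Start: joints at [-1.143, 0.507, -0.238, 1.5, 0.126, 1.149, -0.155], TCP at [0.198, 0.593, 0.231] pointing down, gripper open.
Joint ranges: [-3.08, 3.08], [-0.24, 2.05], [-1.43, 1.35], [0, 2.5], [-1.52, 4.66], [0.17, 1.96], [-2.89, 2.89]. Speed limits (rad/s): [2.39, 2.39, 3.14, 3.14, 3.14, 3.14, 3.14].

### API

Orientations are given as a unit quaternion [w, x, y, z].
In Python, from station import ctrl, get_state, vision, ticket, models gives the robot as it stands. Calls block until the motion is done:
- ctrl.movep(position, orientation): joint-space move of the TCP to a pose.
- ctrl.movel(position, frame=None, max_speed=0.15): straight line of the TCP; frame=None keeps the orientation; max_speed is the mean speed in m/s.
- ctrl.set_joints(angles): joint-space move.
- ctrl.ungrasp() and ctrl.close_gripper(force=None): open the fingers fully, or close them until they stop; force is the grip in N (None keeps the last).
- ctrl.pause(seconds).
- ctrl.ik(position, orientation): joint angles nearest the present ones, or None.
- get_state(): the state.
- vision.grab_frame(name): name is "scene" or "top"; returns (picture, depth): 384x512x3 uint8, blue, green, red; 384x512 float32, m along the optical axis (not along the pixel's ray), 0 where there is no reading.
- vision.camera_info(name): a dict with "mtx" (3x3 intrinsics, pixels), "R" (3x3) and "t" (3): a world point X has camera coordinates R X + t. Camera axes: x right, y down, z forward; pixel columns grow to the right and rows downward; lengths in m; the calibration is good to about 2 mm. A picture is of the moment at which its call begins. camera_info takes no time and is no camera call.
A pose or a line that the arm cannot do raises ctrl.Unreachable and nothing moves.
- ticket.close_job(): hands the job in, once; it reports no verdict.
Trained networks look in the newest picture that a camera, given by its name, has taken for a name from the list of things; names that differ only in an ending like _2 or _b are one class to them, and where a whole thing is asked for, a point or a joint stands for the part that bears it (a point fixed in the world has none). Each returns a list of dicts, best first, with "p" (0 to 1); they miss things now and then, are a little off and sometimes report something else, mostly with a low value. They report only what shows in the picture. A call takes as long as a camera call. They do not tell look-alikes from the thing itself.
- models.recognise(camera, target): "point" ([column, row] in pixels, amid what is visible of it).
- models.masks_of(camera, target): "mask" (384x512 bool, what is visible of it) and "point" ([column, row] in pixels, amid what is visible of it).
The state is a dict: "time": time; "qpos": joint angles; "qd": joint speeds; "tau": joint torques, N m; "tcp_pos": TCP position; "eef_rot": TCP orientation; "contact_force": force on the tool from outside, world axes, zero at the start; "wrist_torque": the same for the moment, N m; "width": finger opening in m.
Only numpy, scipy, OpenCV 4.12 (cv2) and the standard library are available. Lean on these libraries where they do the work, as an engineer would, in place of code of your own. Each camera call takes 0.05 s, during which the arm holds its last target. There are 200 camera calls.

## Working session

There is one attempt and no reset: what is moved stays moved. The work goes in short steps, each a Python script; the robot and the scene stay as the last script left them, time stands still between calls to the robot, and variables do not carry over. Pictures are saved under pics/ and viewed, about 8 in all and at most 12, crops included, and the job is handed in when it is done.

```bash
mkdir -p pics; ls; cat > h.py <<'E'
import numpy as np, cv2
from station import ctrl,get_state,vision,ticket,models
def world(cam,px,depth):
    i=vision.camera_info(cam);c=np.linalg.inv(np.array(i["mtx"]))@[px[0],px[1],1]*depth
    return np.array(i["R"]).T@(c-np.array(i["t"]))
def onplane(cam,px,z):
    i=vision.camera_info(cam);R=np.array(i["R"]);o=-R.T@np.array(i["t"])
    d=R.T@np.linalg.inv(np.array(i["mtx"]))@[px[0],px[1],1]
    return o+d*(z-o[2])/d[2]
def proj(cam,X):
    i=vision.camera_info(cam);c=np.array(i["mtx"])@(np.array(i["R"])@X+np.array(i["t"]));return c[:2]/c[2]
E
python3 - <<'E'
from h import *
for c in("scene","top"):
    im,d=vision.grab_frame(c);cv2.imwrite(f"pics/{c}0.png",cv2.resize(im,(768,576),interpolation=cv2.INTER_CUBIC))
    np.savez(f"{c}0.npz",im=im,d=d)
    i=vision.camera_info(c);print(c,-np.array(i["R"]).T@i["t"])
    for t in("jar_a_mid","squat_jar_mid","lane_stop"):
        for r in models.recognise(c,t):
            p=r["point"];dd=d[int(p[1]),int(p[0])];print(c,t,np.round(p),round(r["p"],2),dd,world(c,p,dd).round(3),onplane(c,p,.04).round(3))
s=get_state();print(s["eef_rot"],s["time"],ctrl.pinch_z)
E
```

```text
pics
scene [ 0.87553284 -0.17161932  0.61371355]
scene jar_a_mid [154. 250.] 0.93 0.59540844 [ 0.56  -0.212  0.08 ] [ 0.536 -0.215  0.04 ]
scene jar_a_mid [135. 202.] 0.82 0.65408665 [ 0.454 -0.22   0.076] [ 0.425 -0.223  0.04 ]
scene jar_a_mid [120. 317.] 0.69 0.5362602 [ 0.643 -0.282  0.079] [ 0.626 -0.29   0.04 ]
scene squat_jar_mid [224. 313.] 0.87 0.56950295 [ 0.684 -0.143  0.048] [ 0.682 -0.143  0.04 ]
scene lane_stop [344. 228.] 0.57 0.7089515 [ 0.606  0.12  -0.   ] [0.623 0.101 0.04 ]
top [ 0.44347793 -0.02898786  0.82093459]
top jar_a_mid [338. 188.] 0.85 0.7507385 [ 0.532 -0.209  0.079] [ 0.537 -0.218  0.04 ]
top jar_a_mid [339. 242.] 0.81 0.7384439 [ 0.422 -0.209  0.081] [ 0.42 -0.22  0.04]
top jar_a_mid [369. 146.] 0.63 0.7607736 [ 0.622 -0.273  0.079] [ 0.631 -0.286  0.04 ]
top jar_a_mid [284. 217.] 0.34 0.7431597 [ 0.469 -0.097  0.078] [ 0.471 -0.101  0.04 ]
top squat_jar_mid [304. 132.] 0.97 0.7940497 [ 0.657 -0.141  0.046] [ 0.658 -0.142  0.04 ]
top lane_stop [185. 149.] 0.65 0.82674843 [0.62  0.122 0.003] [0.612 0.115 0.04 ]
[-1.94332937e-05  1.60699636e-01  9.87003350e-01 -1.18930191e-04] 0.4 -0.0187
```

View pics/top0.png

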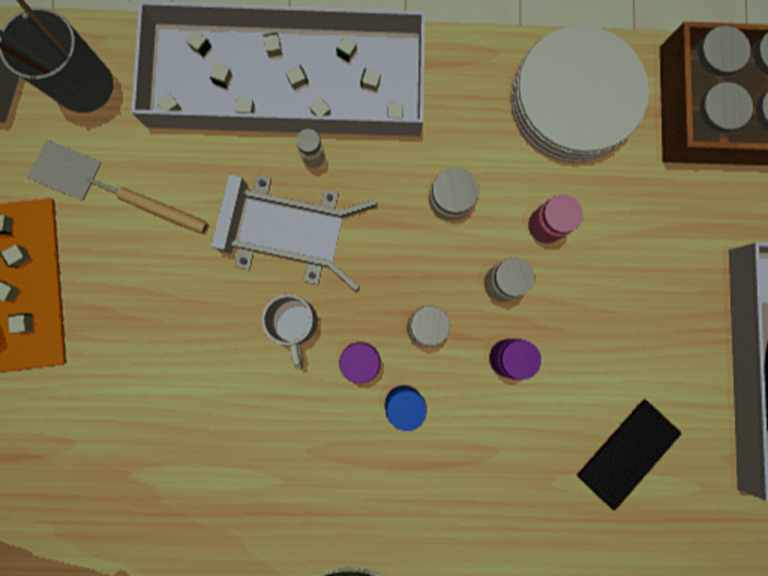

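View pics/scene0.png

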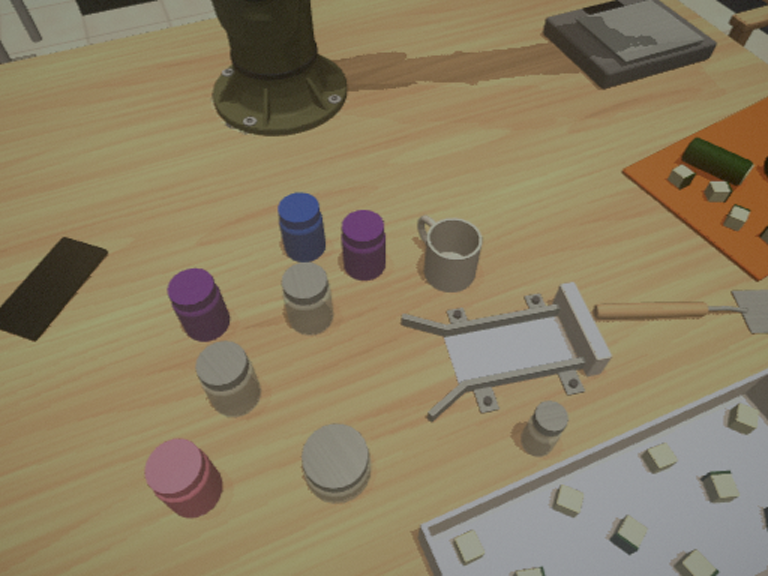

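The candidates for the two taller jars are the grey-lidded ones at top-image (512,275) and (430,326), in 768-wide pixels. The pink jar (558,215), the purple ones (360,362) and (515,360), and the blue one (406,408) are look-alikes. The squat jar is at (455,190). The lane runs from its mouth, about (365,245), to the stop at about (230,213). Next I fit the lane and the jar lids from depth and check them on a crop.

```bash
cat >> h.py <<'E'
def cloud(cam,d):
    v,u=np.mgrid[:384,:512];i=vision.camera_info(cam)
    r=np.linalg.inv(np.array(i["mtx"]))@np.stack([u.ravel(),v.ravel(),np.ones(u.size)])*d.ravel()
    X=(np.array(i["R"]).T@(r-np.array(i["t"])[:,None])).T.reshape(384,512,3);X[d==0]=np.nan;return X
def lids(d,zlo=.07,zhi=.09,cam="top"):
    X=cloud(cam,d);m=((X[...,2]>zlo)&(X[...,2]<zhi)).astype(np.uint8)
    n,l,st,ce=cv2.connectedComponentsWithStats(m);out=[]
    for k in range(1,n):
        if 150<st[k,4]<3000:
            P=X[l==k];out.append((ce[k].round(),((P.max(0)+P.min(0))/2).round(4),(P.max(0)-P.min(0)).round(3)))
    return out
E
python3 - <<'E'
from h import *
from scipy.optimize import least_squares
f=np.load("top0.npz");im,d=f["im"],f["d"];X=cloud("top",d)
box=(X[...,0]>.45)&(X[...,0]<.70)&(X[...,1]>-.1)&(X[...,1]<.2)
Z=X[...,2]
for a in (.07,.035):
    for o in lids(d,a,a+.02): print(a,*o)
uv=np.zeros_like(Z,bool);uv[110:200,140:255]=True
r=X[uv&(Z>.012)&(Z<.0205)][:,:2]; s=X[uv&(Z>.04)&(Z<.05)][:,:2]
print(len(r),len(s),s.mean(0), np.nanmedian(X[150:155,185:190,2]))
# model centrelines of rail tops
segs=[((-.150,y*.039),(0,y*.039)) for y in(1,-1)]+[((-.150,y*.039),(-.196,y*.064)) for y in(1,-1)]
def dist(q,P):
    c,sn=np.cos(q[2]),np.sin(q[2]);L=(P-q[:2])@np.array([[c,-sn],[sn,c]])
    ds=[]
    for a,b in segs:
        a=np.array(a);b=np.array(b);t=np.clip(((L-a)@(b-a))/((b-a)@(b-a)),0,1);ds.append(np.linalg.norm(L-a-t[:,None]*(b-a),axis=1))
    return np.maximum(np.min(ds,0)-.003,0)
best=min((least_squares(dist,[.62,.12,a],args=(r,),loss="soft_l1",f_scale=.003) for a in(1.2,1.4,1.6,1.8,2.0)),key=lambda z:z.cost)
q=best.x;print(q,best.cost,(dist(q,r)<.003).mean())
c,sn=np.cos(q[2]),np.sin(q[2]);Rm=np.array([[c,-sn],[sn,c]])
L=(s-q[:2])@Rm;print("stop in lane",L.min(0),L.max(0))
np.save("lane.npy",q)
for lx,ly in((0,.035),(0,-.035),(-.15,.035),(-.15,-.035),(-.196,.06),(-.196,-.06),(-.35,0),(0,0)):
    w=q[:2]+Rm@[lx,ly];p=proj("top",np.array([*w,.018 if ly else 0]));cv2.circle(im,tuple(int(round(v)) for v in p),1,(0,0,255),-1)
cv2.imwrite("pics/lane.png",cv2.resize(im[90:270,130:380],(800,576),interpolation=cv2.INTER_CUBIC))
E
```

```text
0.07 [472.  43.] [ 0.8664 -0.5094  0.0801] [0.061 0.054 0.02 ]
0.07 [49. 51.] [0.8187 0.4164 0.08  ] [0.078 0.072 0.02 ]
0.07 [458.  52.] [ 0.8386 -0.4732  0.0719] [0.125 0.01  0.004]
0.07 [505.  41.] [ 0.8676 -0.5778  0.0796] [0.056 0.026 0.019]
0.07 [472.  79.] [ 0.7817 -0.5089  0.0801] [0.058 0.052 0.02 ]
0.07 [506.  77.] [ 0.7839 -0.5759  0.08  ] [0.057 0.022 0.02 ]
0.07 [479.  95.] [ 0.7528 -0.5278  0.0723] [0.038 0.119 0.005]
0.07 [205.  94.] [0.7244 0.0726 0.0745] [0.033 0.03  0.009]
0.07 [375. 143.] [ 0.629  -0.2869  0.0775] [0.053 0.054 0.014]
0.07 [343. 185.] [ 0.5386 -0.2178  0.0773] [0.052 0.052 0.014]
0.07 [286. 217.] [ 0.4679 -0.1031  0.0772] [0.051 0.051 0.014]
0.07 [347. 240.] [ 0.4251 -0.2276  0.0781] [0.053 0.053 0.015]
0.07 [239. 242.] [ 0.4162 -0.0079  0.0802] [0.052 0.053 0.007]
0.07 [271. 274.] [ 0.354  -0.0736  0.0774] [0.052 0.052 0.013]
0.035 [175.  39.] [0.8495 0.1205 0.045 ] [0.174 0.421 0.02 ]
0.035 [461.  75.] [ 0.8293 -0.5395  0.045 ] [0.192 0.142 0.02 ]
0.035 [57. 59.] [0.8175 0.4172 0.0451] [0.072 0.071 0.02 ]
0.035 [303. 127.] [ 0.6674 -0.1393  0.0437] [0.068 0.066 0.017]
0.035 [151. 142.] [0.6262 0.189  0.0422] [0.108 0.037 0.014]
0.035 [502. 248.] [ 0.419  -0.5705  0.045 ] [0.36  0.006 0.02 ]
740 482 [0.62422153 0.18786338] 0.001638724591907193
[0.62495003 0.18338686 1.38711244] 0.0032649344565141695 0.927027027027027
stop in lane [-0.11537591 -0.05525779] [0.01646946 0.10415892]
```

View pics/lane.png

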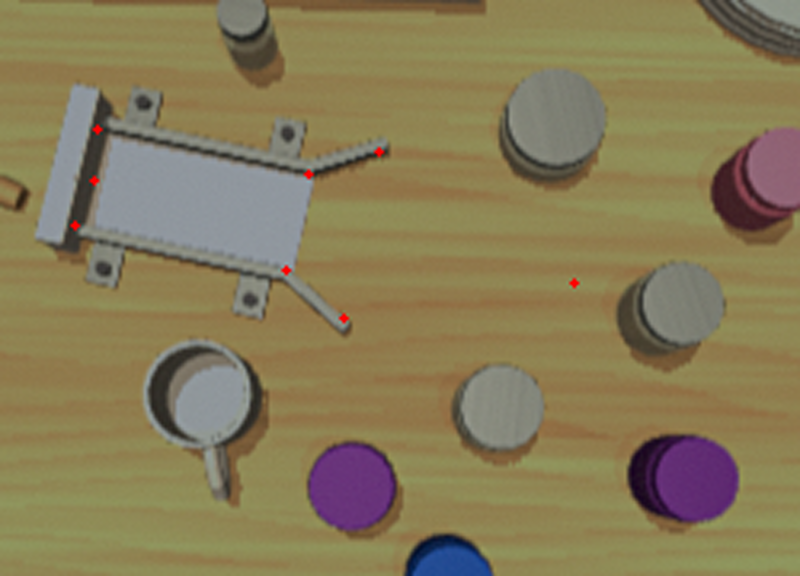

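The lane fit matches the picture: all the red marks sit on the rails. The jars come out at lane coordinates of about (-0.410, 0.012) for J1, (-0.310, 0.102) for J2 and (-0.309, -0.101) for the squat jar, which agrees with the description. The two clear 80 mm jars are the crop's (680,305) and (500,408). J1 is on the lane line, so it goes first.

```bash
cat >> h.py <<'E'
from scipy.spatial.transform import Rotation as Ro
q=np.load("lane.npy");c_,s_=np.cos(q[2]),np.sin(q[2]);RM=np.array([[c_,-s_],[s_,c_]])
def W(lx,ly,z): return np.array([*(q[:2]+RM@[lx,ly]),z])
def Lf(p): return RM.T@(np.array(p[:2])-q[:2])
def quat(a):
    c,s=np.cos(a),np.sin(a);x,y,z,w=Ro.from_matrix(np.array([[c,s,0],[s,-c,0],[0,0,-1]])).as_quat();return [w,x,y,z]
def F(a=q[2]):
    f=get_state()["contact_force"];return float(np.dot(f[:2],[np.cos(a),np.sin(a)]))
def st():
    s=get_state();print("t",round(s["time"],2),"lane",Lf(s["tcp_pos"]).round(4),"z",round(s["tcp_pos"][2],4),"f",np.round(s["contact_force"],1))
Z=.017
E
python3 - <<'E'
from h import *
print(Lf([.5386,-.2178]),Lf([.468,-.103]))
ctrl.close_gripper();
X=W(-.485,.0115,.20);cur=np.array(get_state()["qpos"])
o=[(np.abs(j-cur).max() if j is not None else 99,a) for a in(q[2],q[2]+np.pi) for j in[ctrl.ik(X,quat(a))] if j is not None or True]
print(o);a=min(o)[1];np.save("yaw.npy",a)
ctrl.movep(X,quat(a));st()
print(get_state()["qpos"],get_state()["width"])
ctrl.movel(W(-.485,.0115,Z));st();print("base F",F())
ctrl.movel(W(-.445,.0115,Z),max_speed=.06);st()
ctrl.movel(W(-.36,.006,Z),max_speed=.06);st()
im,d=vision.grab_frame("scene");cv2.imwrite("pics/s1.png",cv2.resize(im,(768,576)))
E
```

```text
[-0.41020996  0.01161953] [-0.31023646  0.1020004 ]
[(np.float64(1.1537927014160982), np.float64(1.3871124368958956)), (np.float64(2.0188671741605146), np.float64(4.528705090485689))]
t 4.46 lane [-0.484   0.0111] z 0.1999 f [-0.1 -1.4 -0.6]
[-0.05571134  0.64412595  0.91535204  1.62409787 -0.54890565  1.15089523
  0.81174596] -2.7014234495737223e-05
t 5.83 lane [-0.4854  0.011 ] z 0.0179 f [ 0.2 -0.   1.1]
base F 0.01051345928553669
t 6.64 lane [-0.4451  0.0114] z 0.0171 f [ 0.4 -2.5  1.6]
t 8.21 lane [-0.3612  0.006 ] z 0.0174 f [-1.1 -5.   5.3]
```

View pics/s1.png

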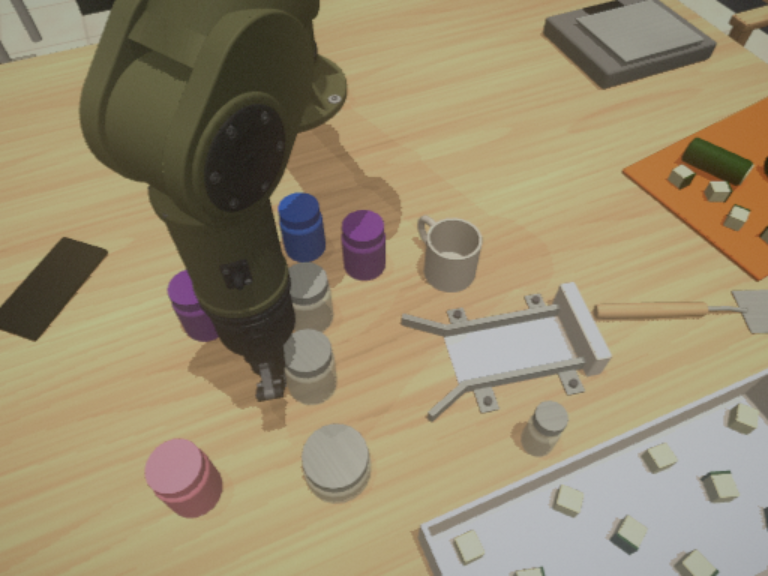

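J1 stands upright at scene (308,365), close in front of the closed fingers, with J2 just behind it. I check the lateral position numerically.

```bash
cat >> h.py <<'E'
def where(cams=("top","scene")):
    for c in cams:
        im,d=vision.grab_frame(c)
        for t,n in(("jar_a_mid","jar"),("squat_jar_mid","squat")):
            h=.04 if n=="jar" else .024
            for r in models.masks_of(c,t):
                m=r["mask"];X=cloud(c,d)[m];P=X[(X[:,2]>2*h-.008)&(X[:,2]<2*h+.008)]
                if r["p"]>.3 and len(P)>20: print(c,n,round(r["p"],2),"bbmid",Lf((P.max(0)+P.min(0))/2).round(4),"size",np.ptp(P,axis=0)[:2].round(3),"px",np.round(r["point"]),im[m].mean(0).round())
E
python3 - <<'E'
from h import *
where()
E
```

```text
top jar 0.61 bbmid [-0.4403  0.1205] size [0.051 0.053] px [342. 241.] [155.  65. 134.]
top squat 0.57 bbmid [-0.3042 -0.115 ] size [0.036 0.061] px [303. 120.] [185. 204. 201.]
scene jar 0.97 bbmid [-0.4521  0.1178] size [0.053 0.03 ] px [125. 205.] [101.  68. 103.]
scene jar 0.86 bbmid [-0.4611 -0.0916] size [0.053 0.053] px [121. 319.] [118. 115. 159.]
scene jar 0.77 bbmid [-0.3205  0.0057] size [0.053 0.052] px [206. 244.] [112. 127. 134.]
```

```bash
python3 - <<'E'
from h import *
ctrl.movel(W(-.27,0,Z),max_speed=.06);st()
where(("scene",))
ctrl.movel(W(-.20,0,Z),max_speed=.06);st()
where(("scene",))
im,d=vision.grab_frame("scene");cv2.imwrite("pics/s2.png",cv2.resize(im,(768,576)))
E
```

```text
t 10.21 lane [-2.713e-01  1.000e-04] z 0.0174 f [-1.4 -4.8  5.9]
scene jar 0.78 bbmid [-0.4613 -0.091 ] size [0.054 0.053] px [121. 320.] [112. 109. 151.]
scene jar 0.64 bbmid [-0.4401  0.1192] size [0.052 0.052] px [133. 203.] [ 98.  71. 103.]
scene jar 0.58 bbmid [-0.2319 -0.0017] size [0.05  0.055] px [263. 238.] [108. 123. 129.]
scene squat 0.91 bbmid [-0.3101 -0.1023] size [0.067 0.067] px [225. 311.] [131. 145. 149.]
t 11.68 lane [-0.2012  0.    ] z 0.0173 f [-0.8 -4.3  5.3]
scene jar 0.97 bbmid [-0.4404  0.1206] size [0.054 0.052] px [134. 202.] [100.  74. 106.]
scene jar 0.97 bbmid [-0.4611 -0.091 ] size [0.054 0.053] px [120. 320.] [114. 111. 153.]
scene jar 0.55 bbmid [-0.1591 -0.0053] size [0.043 0.05 ] px [305. 229.] [118. 130. 133.]
scene squat 0.71 bbmid [-0.3107 -0.1028] size [0.066 0.066] px [224. 310.] [133. 147. 151.]
```

```bash
cat >> h.py <<'E'
def seat(lx0,lx1,ly,thr=12,step=.003):
    for x in np.arange(lx0,lx1,step):
        ctrl.movel(W(x,ly,Z),max_speed=.03);f=F();print(round(float(Lf(get_state()["tcp_pos"])[0]),4),round(f,1),end=" | ")
        if f<-thr: break
    print();st()
E
python3 - <<'E'
from h import *
ctrl.movel(W(-.14,-.002,Z),max_speed=.06);st()
ctrl.movel(W(-.09,-.002,Z),max_speed=.06);st()
seat(-.085,-.06,-.002)
where(("scene",))
im,d=vision.grab_frame("scene");cv2.imwrite("pics/s3.png",cv2.resize(im,(768,576)))
E
```

```text
t 13.03 lane [-0.1412 -0.0019] z 0.0173 f [-0.8 -4.   4.1]
t 14.01 lane [-0.0911 -0.0019] z 0.0172 f [ 0.3 -4.5  5.3]
-0.086 -5.2 | -0.0832 -4.3 | -0.0802 -4.8 | -0.0772 -4.0 | -0.0742 -4.6 | -0.0717 -5.5 | -0.0715 -11.6 | -0.0714 -17.8 | 
t 16.07 lane [-0.0714 -0.0026] z 0.0178 f [ -4.1 -17.3   7.8]
scene jar 0.56 bbmid [-0.0446 -0.0163] size [0.037 0.085] px [379. 218.] [116. 126. 128.]
scene squat 0.73 bbmid [-0.3104 -0.1022] size [0.067 0.066] px [223. 311.] [133. 148. 153.]
```

View pics/s3.png

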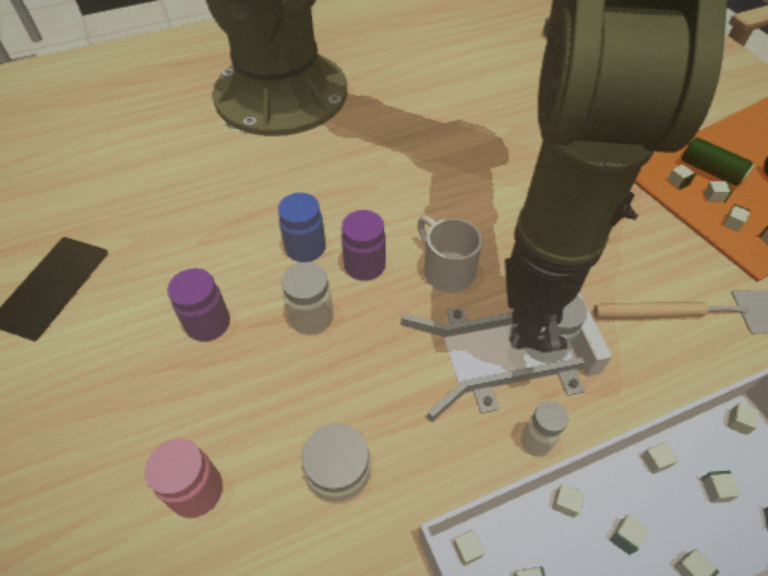

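J1 is seated: the pusher stopped at -0.0714 with the force rising. Next, J2: push it sideways onto the lane line.

```bash
python3 - <<'E'
from h import *
ctrl.movel(W(-.11,-.002,Z),max_speed=.1);ctrl.movel(W(-.11,0,.2),max_speed=.2)
X=W(-.3102,.161,.2);cur=np.array(get_state()["qpos"])
a=min((np.abs(ctrl.ik(X,quat(a))-cur).max(),a) for a in(q[2]-np.pi/2,q[2]+np.pi/2) if ctrl.ik(X,quat(a)) is not None)[1];print(a)
ctrl.movep(X,quat(a));st()
where(("top",))
ctrl.movel(W(-.3102,.161,.02),max_speed=.12);st()
ctrl.movel(W(-.3102,.100,.02),max_speed=.06);st()
ctrl.movel(W(-.3102,.041,.02),max_speed=.06);st()
ctrl.movel(W(-.3102,.065,.02),max_speed=.1);ctrl.movel(W(-.3102,.065,.2),max_speed=.2)
X=W(-.40,0,.2);ctrl.movep(X,quat(float(np.load("yaw.npy"))));st()
where()
im,d=vision.grab_frame("top");cv2.imwrite("pics/t4.png",cv2.resize(im,(768,576)))
E
```

```text
-0.18368388989900097
t 19.07 lane [-0.3097  0.1604] z 0.1998 f [ 0.   0.5 -0.1]
top jar 0.81 bbmid [-0.461  -0.0898] size [0.053 0.053] px [370. 146.] [ 99.  87. 134.]
top jar 0.67 bbmid [-0.0333 -0.    ] size [0.051 0.053] px [163. 145.] [118. 130. 128.]
top squat 0.71 bbmid [-0.3101 -0.098 ] size [0.062 0.066] px [304. 133.] [117. 132. 133.]
t 20.88 lane [-0.3102  0.1607] z 0.0203 f [-0.1  0.1  0.2]
t 22.04 lane [-0.3103  0.0999] z 0.02 f [ 0.8  0.8 -0.2]
t 23.18 lane [-0.3102  0.041 ] z 0.02 f [0.3 0.4 0.8]
t 25.88 lane [-0.3997  0.0004] z 0.1993 f [ 0.2  0.2 -0.4]
top jar 0.81 bbmid [-0.0333 -0.001 ] size [0.053 0.053] px [166. 146.] [134. 147. 145.]
top jar 0.57 bbmid [-0.4363  0.1213] size [0.051 0.045] px [340. 239.] [87. 35. 74.]
top squat 0.93 bbmid [-0.3096 -0.1004] size [0.066 0.066] px [304. 129.] [132. 147. 147.]
scene jar 0.89 bbmid [-0.4611 -0.0914] size [0.053 0.053] px [121. 320.] [109. 106. 148.]
scene jar 0.87 bbmid [-0.0329 -0.0022] size [0.055 0.054] px [371. 215.] [119. 130. 132.]
scene jar 0.65 bbmid [-0.4353  0.1139] size [0.036 0.045] px [137. 215.] [70. 55. 80.]
scene squat 0.82 bbmid [-0.31   -0.1023] size [0.067 0.067] px [224. 312.] [126. 141. 145.]
```

View pics/t4.png

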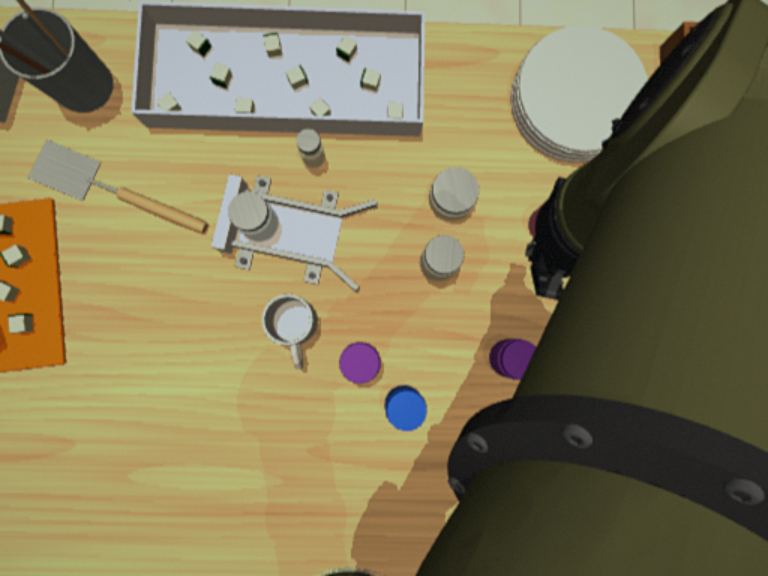

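J2 is upright on the line at top (442,257). J1 sits at the stop at (250,213), and the squat jar at (455,190) has not moved. Next I measure J2's lid by depth and push it in.

```bash
python3 - <<'E'
from h import *
d=vision.grab_frame("top")[1]
c=[Lf(o[1]) for o in lids(d) if o[2][0]<.06]
c=[p for p in c if abs(p[1])<.03 and -.36<p[0]<-.2];print(c);y=c[0][1];x=c[0][0]
ctrl.movel(W(-.39,y,.2),max_speed=.2);ctrl.movel(W(-.39,y,Z),max_speed=.12);st()
ctrl.movel(W(x-.045,y,Z),max_speed=.08)
ctrl.movel(W(-.25,0,Z),max_speed=.06);st();where(("scene",))
ctrl.movel(W(-.155,-.001,Z),max_speed=.06);st()
seat(-.151,-.115,-.001)
E
```

```text
[array([-0.30914455,  0.00140762])]
t 28.21 lane [-0.3901  0.001 ] z 0.0177 f [ 0.2  0.3 -0.3]
t 30.69 lane [-2.492e-01  1.000e-04] z 0.0171 f [-0.3 -3.1  4.5]
scene jar 0.85 bbmid [-0.441  0.121] size [0.056 0.053] px [133. 203.] [ 98.  73. 105.]
scene jar 0.75 bbmid [-0.0346 -0.0025] size [0.054 0.052] px [368. 218.] [121. 132. 135.]
scene jar 0.69 bbmid [-0.461  -0.0916] size [0.053 0.054] px [121. 319.] [112. 109. 151.]
scene squat 0.64 bbmid [-0.31   -0.1023] size [0.067 0.067] px [224. 310.] [130. 145. 149.]
t 32.58 lane [-0.1551 -0.0008] z 0.0171 f [-0.7 -4.7  5.2]
-0.1508 -3.4 | -0.1479 -3.6 | -0.1449 -4.4 | -0.1419 -4.1 | -0.1389 -3.5 | -0.1359 -3.7 | -0.133 -3.5 | -0.1301 -5.7 | -0.1291 -8.2 | -0.1289 -15.0 | 
t 35.11 lane [-0.1289 -0.0015] z 0.0174 f [ -2.4 -14.9   8.6]
```

```bash
python3 - <<'E'
from h import *
ctrl.movel(W(-.17,-.001,Z),max_speed=.06);ctrl.movel(W(-.17,0,.2),max_speed=.15)
ctrl.movel(W(-.38,0,.25),max_speed=.2)
im,d=vision.grab_frame("top");np.savez("e.npz",d=d)
for o in lids(d):
    if abs(Lf(o[1])[1])<.04 and -.2<Lf(o[1])[0]<.05:print("lid",Lf(o[1]).round(4),o[2])
where();st()
s,_=vision.grab_frame("scene")
cv2.imwrite("pics/e.png",np.hstack([cv2.resize(im[100:220,130:330],(400,400*120//200*1)),cv2.resize(s[170:290,260:460],(400,240))]))
E
```

```text
lid [-0.0617 -0.0005] [0.064 0.109 0.014]
top jar 0.88 bbmid [-0.0363 -0.0019] size [0.053 0.06 ] px [164. 144.] [135. 149. 147.]
top squat 0.67 bbmid [-0.3087 -0.0991] size [0.065 0.063] px [304. 130.] [132. 147. 147.]
scene jar 0.7 bbmid [-0.0327 -0.002 ] size [0.054 0.053] px [371. 215.] [119. 131. 133.]
scene jar 0.61 bbmid [-0.4406  0.1193] size [0.053 0.053] px [132. 202.] [79. 58. 85.]
scene jar 0.55 bbmid [-0.4613 -0.0913] size [0.053 0.054] px [120. 318.] [109. 106. 148.]
scene squat 0.57 bbmid [-0.3102 -0.1032] size [0.066 0.066] px [224. 312.] [127. 141. 145.]
t 38.98 lane [-0.3795 -0.    ] z 0.2499 f [ 0.2 -0.2 -0.4]
```

View pics/e.png

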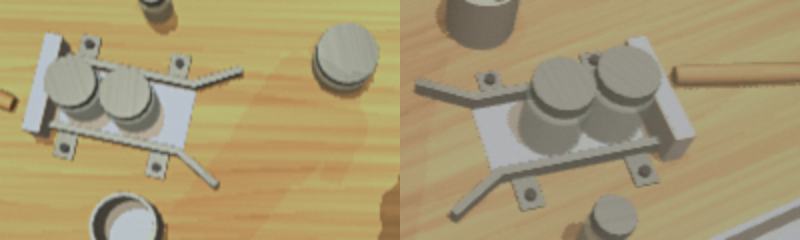

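```bash
python3 - <<'E'
from h import *
for c in("top","scene"):
    X=cloud(c,np.load(c+"0.npz")["d"]);P=X[(X[...,2]>.041)&(X[...,2]<.049)];L=(P[:,:2]-q[:2])@RM
    L=L[(abs(L[:,1])<.03)&(abs(L[:,0])<.04)];print(c,len(L),np.percentile(L[:,0],[1,5,50,95,99]).round(4))
X=cloud("top",np.load("e.npz")["d"]);P=X[(X[...,2]>.074)&(X[...,2]<.09)];L=(P[:,:2]-q[:2])@RM
L=L[(abs(L[:,1])<.04)&(abs(L[:,0]+.06)<.07)];print("lids x",np.percentile(L[:,0],[.5,50,99.5]).round(4))
E
```

```text
top 255 [-0.0037 -0.0031  0.0052  0.0144  0.0153]
scene 328 [-0.0038 -0.0032  0.0051  0.0147  0.0157]
lids x [-0.1158 -0.059  -0.0081]
```

```bash
python3 -c "
from h import *
ctrl.pause(.3);ticket.close_job();st()"
```

```text
the job is handed in; nothing more can be done
the job is handed in; nothing more can be done
```

The two clear 80 mm jars now stand upright in single file in the lane, the first against the white stop and the second against the first. I pushed both along the table with the closed fingers at 17–20 mm height. The job was handed in at about 39 s, with the arm raised clear and touching nothing.

**First jar:** The push stopped firmly, with the force rising to 18 N. My lane fit was about 4 mm off along the lane: the stop face measured at x ≈ -0.004 in it. Against that face, the jar's measured centre of -0.033 gives the expected 29 mm.

**Second jar:** It stopped 57.5 mm behind the first by the pusher's position, against the 58 mm expected. The depth camera merged the two lids into one blob, giving a spacing of roughly 55–57 mm. The last crop shows the jars touching.

**Squat jar and look-alikes:** The squat jar stayed within about 2 mm of its first measurement, which is within the noise. The look-alikes I re-measured, the pink one and one purple one, had not moved. The blue and other purple jars I only checked by eye, in a picture taken before the last push.

**Weaker check:** The networks never gave a separate final reading of the second jar, so its place rests on the force stop, the depth extent and the crop.

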